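Lay out the sharpening kit on the work rack in its set order

TASK

Move the four pieces of the sharpening kit from the pale storage rack to the dark work rack, keeping their order counted from the orange end strips: the piece next to the storage rack's orange strip goes in the bay next to the work rack's orange strip, the second in the second bay, and so on to the grey ends. Set each piece down flat in the middle of its bay, pointing along the bay, right side up (the brush on its bristles), and let go of it.

Things in the scene. Friction and masses are not known exactly. Their poses are not given: they have to be found in the camera images.
- wax_bar: dark red bar of polishing wax, 35 mm wide (own x), 105 mm long (own y), 24 mm high; vertical sides. Origin: centre of its underside, z up. Starts on the yellow mat. It may lie either way round along its bay and is loose and rigid.
- wood_wedge: plain beech block, 45 mm wide (own x), 80 mm long (own y), 30 mm high; vertical sides. Origin: centre of its underside, z up. Starts on the green mat. It may lie either way round along its bay and is loose and rigid.
- angle_guide: blue wedge-shaped angle guide, 30 mm wide (own x) with vertical, parallel sides, 59 mm long (own y); its top slopes along y from 27 mm high at the thick end (+y) to a thin edge at -y. Origin: centre of its underside, z up. Starts on the white mat. It may lie either way round along its bay and is loose and rigid.
- bench_brush: small brush lying bristles down: beech back 31 mm wide (own x), 129 mm long (own y), from 18 to 34 mm above the origin; pale bristles below it, 24 mm wide. Grip it across the back. Origin: centre of the footprint at the bristle tips, z up. Starts on the blue mat; it overhangs its bay a little at both ends. It may lie either way round along its bay and is loose and rigid.
- yellow_liner: thin fixed yellow plastic mat, 100 x 68 x 2 mm, in the bay of the pale storage rack where the wax bar stands at the start. Origin: centre of its underside. x runs along the bay, away from the robot; y runs along the row, to the left seen from the robot. The four mats lie in one row at 80 mm pitch, in shuffled order; their tops are 14 mm above the bench. Ribs 4 mm wide and low end strips beside the bays reach 18 mm above the bench.
- green_liner: thin fixed green plastic mat, 100 x 68 x 2 mm, in the bay of the pale storage rack where the beech block stands at the start. Origin: centre of its underside. x runs along the bay, away from the robot; y runs along the row, to the left seen from the robot. The four mats lie in one row at 80 mm pitch, in shuffled order; their tops are 14 mm above the bench. Ribs 4 mm wide and low end strips beside the bays reach 18 mm above the bench.
- white_liner: thin fixed white plastic mat, 100 x 68 x 2 mm, in the bay of the pale storage rack where the blue angle guide stands at the start. Origin: centre of its underside. x runs along the bay, away from the robot; y runs along the row, to the left seen from the robot. The four mats lie in one row at 80 mm pitch, in shuffled order; their tops are 14 mm above the bench. Ribs 4 mm wide and low end strips beside the bays reach 18 mm above the bench.
- blue_liner: thin fixed blue plastic mat, 100 x 68 x 2 mm, in the bay of the pale storage rack where the brush stands at the start. Origin: centre of its underside. x runs along the bay, away from the robot; y runs along the row, to the left seen from the robot. The four mats lie in one row at 80 mm pitch, in shuffled order; their tops are 14 mm above the bench. Ribs 4 mm wide and low end strips beside the bays reach 18 mm above the bench.
- work_rack: dark brown fixed rack, 110 mm deep (x), 372 mm long (y), empty at first. Origin: centre of underside, on the bench; x away from the robot, along the bays; y to the left, along the row. Orange strip across its left (+y) end, grey at its right. Bay centres: first y = +120 mm, then +40, -40, -120, x = 0. Bay floors 12 mm above the bench; bays 76 mm wide; rib and strip tops 18 mm above the bench.
- storage_start: flat orange strip, 106 mm (x) x 22 mm (y) x 6 mm, fixed across one end of the pale storage rack (the left or the right end, it varies), where the row of pieces begins; a grey strip lies across the other end. Origin: centre of its underside, 53 mm from the centre of the first coloured mat, 133, 213 and 293 mm from the next ones; its top is 18 mm above the bench.
Mind the look-alikes: they are no part of the job. Of the things that look like the wax_bar, the smaller one is meant.

How it is judged (in metres and radians):
At the end, for the whole second after the job is handed in: Each piece lies in the work rack bay with the same number from the orange strip as its mat has from the storage rack's: origin within 15 mm of bay centre across, 20 mm along, 4 mm in height; upright within 0.1 rad, along the bay within 0.3 rad (either way round), at rest (((horizontal distance between yellow_liner and storage_start between 0.033 and 0.073 m and y of wax_bar in the frame of work_rack between 0.105 and 0.135 m) or (horizontal distance between yellow_liner and storage_start between 0.113 and 0.153 m and y of wax_bar in the frame of work_rack between 0.025 and 0.055 m) or (horizontal distance between yellow_liner and storage_start between 0.193 and 0.233 m and y of wax_bar in the frame of work_rack between -0.055 and -0.025 m) or (horizontal distance between yellow_liner and storage_start between 0.273 and 0.313 m and y of wax_bar in the frame of work_rack between -0.135 and -0.105 m)) and x of wax_bar in the frame of work_rack between -0.02 and 0.02 m and z of wax_bar in the frame of work_rack between 0.008 and 0.016 m and angle between each of wax_bar, wood_wedge, angle_guide, bench_brush's own z axis and vertical below 0.1 rad and angle between the y axis of each of wax_bar, wood_wedge, angle_guide, bench_brush and the x axis of work_rack, either way round below 0.3 rad and linear speed of each of wax_bar, wood_wedge, angle_guide, bench_brush below 0.02 m/s and angular speed of each of wax_bar, wood_wedge, angle_guide, bench_brush below 0.2 rad/s and ((horizontal distance between green_liner and storage_start between 0.033 and 0.073 m and y of wood_wedge in the frame of work_rack between 0.105 and 0.135 m) or (horizontal distance between green_liner and storage_start between 0.113 and 0.153 m and y of wood_wedge in the frame of work_rack between 0.025 and 0.055 m) or (horizontal distance between green_liner and storage_start between 0.193 and 0.233 m and y of wood_wedge in the frame of work_rack between -0.055 and -0.025 m) or (horizontal distance between green_liner and storage_start between 0.273 and 0.313 m and y of wood_wedge in the frame of work_rack between -0.135 and -0.105 m)) and x of wood_wedge in the frame of work_rack between -0.02 and 0.02 m and z of wood_wedge in the frame of work_rack between 0.008 and 0.016 m and ((horizontal distance between white_liner and storage_start between 0.033 and 0.073 m and y of angle_guide in the frame of work_rack between 0.105 and 0.135 m) or (horizontal distance between white_liner and storage_start between 0.113 and 0.153 m and y of angle_guide in the frame of work_rack between 0.025 and 0.055 m) or (horizontal distance between white_liner and storage_start between 0.193 and 0.233 m and y of angle_guide in the frame of work_rack between -0.055 and -0.025 m) or (horizontal distance between white_liner and storage_start between 0.273 and 0.313 m and y of angle_guide in the frame of work_rack between -0.135 and -0.105 m)) and x of angle_guide in the frame of work_rack between -0.02 and 0.02 m and z of angle_guide in the frame of work_rack between 0.008 and 0.016 m and ((horizontal distance between blue_liner and storage_start between 0.033 and 0.073 m and y of bench_brush in the frame of work_rack between 0.105 and 0.135 m) or (horizontal distance between blue_liner and storage_start between 0.113 and 0.153 m and y of bench_brush in the frame of work_rack between 0.025 and 0.055 m) or (horizontal distance between blue_liner and storage_start between 0.193 and 0.233 m and y of bench_brush in the frame of work_rack between -0.055 and -0.025 m) or (horizontal distance between blue_liner and storage_start between 0.273 and 0.313 m and y of bench_brush in the frame of work_rack between -0.135 and -0.105 m)) and x of bench_brush in the frame of work_rack between -0.02 and 0.02 m and z of bench_brush in the frame of work_rack between 0.008 and 0.016 m); the robot touches nothing.
It also fails if it takes over 83 s, if anything falls off the work surface, if the arm or the gripper's body presses on something with over 40 N, if the wrist force passes 120 N, or if a joint passes its speed limit or range.

ROBOT

A 7-joint arm with a two-finger parallel gripper is mounted at the origin on a cart in front of the work surface, level with it; the furniture and walls round the work are solid. World frame = base frame: x ahead of the robot, y to its left, z up, the work surface at z = 0. Lengths are in mm, angles in rad, forces in N, time in s.
With the tool pointing down it reaches from about 350 to 900 mm from the base axis. Payload 8.1 kg.
Tool frame: the origin (TCP) lies between the finger pads; the fingertips stand 19 mm ahead of it and the grasp point (between the pads) is the TCP; x points along the fingers, z is the direction in which the jaws open and shut, and the axes are right-handed (so a half turn about x gives the same grasp; the last joint's range is limited). The gripper opens to 92 mm and grips with 3 to 60 N. Pads are 19 mm wide; open, the fingers measure 130 mm over their backs; the gripper's body (75 mm by 190 mm) begins 47 mm behind the grasp point.
Start: joints at [1.139, 0.434, 0.025, 1.573, -0.012, 1.134, -0.075], TCP at [201.794, -591.54, 245.742] pointing down, gripper open.
Joint ranges: [-2.62, 2.62], [-0.44, 2.09], [-1.27, 1.32], [0.08, 2.57], [-1.32, 4.46], [0.12, 2], [-2.74, 2.74]. Speed limits (rad/s): [2.22, 2.22, 3.01, 3.01, 3.14, 3.14, 3.14].

INTERFACE

Orientations are given as a 3x3 rotation matrix whose columns are the frame's x, y, z axes.
In Python, from workcell import r gives the robot as it stands.
- The arm moves only by the tool move_arm, never from a script. Its argument "plan" is text: rows parted by semicolons, each of 5 numbers parted by spaces: the opening in per cent of the stroke, from 0 (shut) to 100 (fully open), then the shift along the tool's x, y, z in cm, then the turn about the tool's x in rad. A call has 1 to 20 rows; each row shifts and turns the commanded pose from where the row before left it, along the tool's axes as they then stand; what a row does not reach is not made up. A row lasts 1/10 s, in which the tool goes at most 50 mm and 8.59 degrees, less where a joint would pass 70% of its speed; a pose out of reach is approached as far as the arm can. A call is refused whole if a number of a shift passes 5 or a number of a turn 0.15, either way. A call with a gripper value outside its range is refused whole. The fingers move at their own pace and stop on an object; "force" is the grip in N (left out, the last holds). Time passes only in rows, so rows that do not move let the fingers close. It gives the time, the measured TCP pose, the force and the opening at its end, in the units of the state.
- r.observe(): the state, without advancing time (a new reading comes with each control period).
- r.camera(name): name is "side" or "top"; returns the picture (420x560x3 uint8, blue, green, red); there is no depth.
- r.calibration(name): a dict with "fx", "fy", "cx", "cy" (pixels), "extrinsics" (4x4, takes a point from world to camera coordinates). Camera axes: x right, y up, looking along -z (the intrinsics and any distortion apply to the point x, -y, -z); pixel columns grow to the right and rows downward; lengths in mm; the calibration is good to about 2 mm. A picture is of the moment at which its call begins. calibration takes no time and is no camera call.
- r.finish_job(): hands the job in, once; it reports no verdict.
Trained networks look in the newest picture that a camera, given by its name, has taken for a name from the list of things; names that differ only in an ending like _2 or _b are one class to them, and where a whole thing is asked for, a point or a joint stands for the part that bears it (a point fixed in the world has none). Each returns a list of dicts, best first, with "score" (0 to 1); they miss things now and then, are a little off and sometimes report something else, mostly with a low value. They report only what shows in the picture. A call takes as long as a camera call. They do not tell look-alikes from the thing itself.
- r.cut_out(target, camera): "region" (420x560 bool, what is visible of it) and "box" ([left, top, width, height] in pixels, round what is visible of it).
The state is a dict: "clock": time; "joints": joint angles; "qd": joint speeds; "joint_torque": joint torques, N m; "position": TCP position; "tool_rot": TCP orientation; "force": force on the tool from outside, world axes, zero at the start; "wrist_torque": the same for the moment, N m; "width": opening from 0.0 (shut) to 1.0 (fully open).
Only numpy, scipy, OpenCV 4.12 (cv2) and the standard library are available. Lean on these libraries where they do the work, as an engineer would, in place of code of your own. Each camera call takes 0.05 s, during which the arm holds its last target.

## Working session

There is one attempt and no reset: what is moved stays moved. The work goes in short steps, Python scripts to look and compute and a tool call to move; the robot and the scene stay as the last step left them, time stands still between calls to the robot, and variables do not carry over. Pictures are saved under pics/ and viewed, and the job is handed in when it is done.

Besides the shell and the picture viewer there is one more tool, called after "Request:" as name(argument=value, ...) on one line, values as JSON. move_arm: Moves the arm, as the interface text tells. Its arguments: {"type":"object","properties":{"plan":{"type":"string"},"force":{"type":"number"}},"required":["plan"]}

```bash
ls; mkdir -p pics
python3 - <<'E'
from workcell import r
import cv2,numpy as np
np.set_printoptions(precision=3,suppress=True)
o=r.observe(); print(o)
for n in("top","side"):
    im=r.camera(n); cv2.imwrite(f"pics/{n}0.png",im)
    c=r.calibration(n); print(n,{k:c[k] for k in c if k!='extrinsics'}); print(np.array(c['extrinsics']))
E
```

```text
pics
{'clock': 0.0, 'joints': array([ 1.139,  0.435,  0.025,  1.574, -0.012,  1.134, -0.075]), 'qd': array([ 0.   , -0.001,  0.001, -0.002, -0.   ,  0.   , -0.001]), 'joint_torque': array([ -0.   , -66.785,   0.985, -31.446,  -0.06 ,   0.043,   0.   ]), 'position': array([ 201.568, -591.069,  244.904]), 'tool_rot': array([[-0.001,  0.946,  0.323],
       [ 0.002,  0.323, -0.946],
       [-1.   , -0.   , -0.002]]), 'force': array([ 0.579,  0.111, -1.292]), 'wrist_torque': array([-0.026,  0.04 ,  0.028]), 'width': 0.9977076397578264}
top {'fx': 470.2452980744313, 'fy': 470.2452980744313, 'cx': 280.94221107487454, 'cy': 208.46934538102235}
[[   -0.014    -1.       -0.026   337.558]
 [    0.994    -0.016     0.106  -538.217]
 [   -0.106    -0.024     0.994 -1154.473]
 [    0.        0.        0.        1.   ]]
side {'fx': 418.7655990195452, 'fy': 418.7655990195452, 'cx': 281.80703294038625, 'cy': 206.85261451192156}
[[   0.934   -0.357    0.011 -407.381]
 [   0.188    0.516    0.836 -313.528]
 [  -0.304   -0.779    0.549 -672.591]
 [   0.       0.       0.       1.   ]]
```

View pics/top0.png

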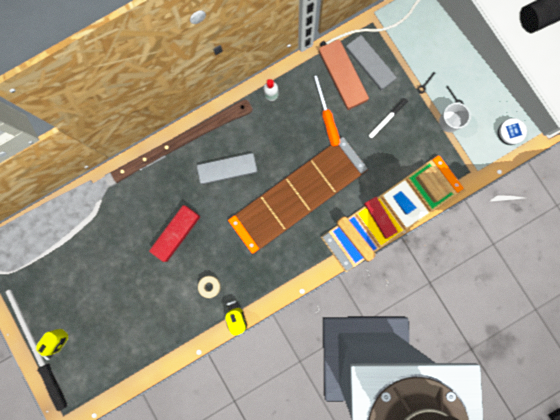

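View pics/side0.png

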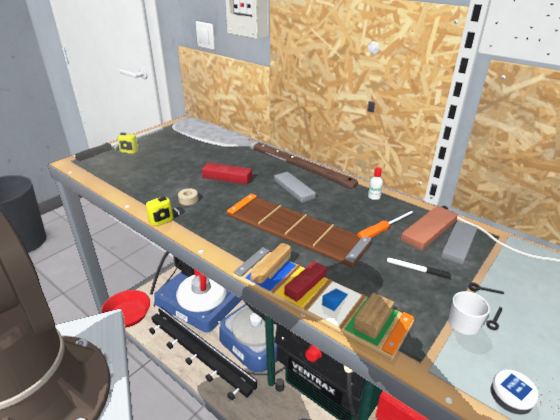

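The top view shows, from the storage rack's orange strip (460,172): green mat with block (437,183), white with guide (405,203), yellow with wax (380,218) and blue with brush (355,240). The work rack's orange strip is at its left end (243,233). The red bar at (175,233) is a bigger look-alike.

```bash
cat > h.py <<'E'
import numpy as np,cv2,pickle
from workcell import r
np.set_printoptions(precision=1,suppress=True,linewidth=150)
def proj(P,n):
    c=r.calibration(n);E=np.array(c['extrinsics']);p=E[:3,:3]@np.array(P,float)+E[:3,3]
    return np.array([c['cx']+c['fx']*p[0]/-p[2], c['cy']+c['fy']*-p[1]/-p[2]])
def ray(uv,z,n):
    c=r.calibration(n);E=np.array(c['extrinsics']);R=E[:3,:3];t=E[:3,3]
    d=R.T@np.array([(uv[0]-c['cx'])/c['fx'],-(uv[1]-c['cy'])/c['fy'],-1.]);o=-R.T@t
    return o+d*(z-o[2])/d[2]
def rect(m,z,n):
    # world-plane min area rect of largest contour
    cs,_=cv2.findContours(m.astype(np.uint8),cv2.RETR_EXTERNAL,cv2.CHAIN_APPROX_NONE)
    k=max(cs,key=cv2.contourArea)[:,0,:]
    W=np.array([ray(p,z,n)[:2] for p in k]).astype(np.float32)
    (c,s,a)=cv2.minAreaRect(W); return np.array(c),np.array(s),a
E
python3 - <<'E'
from h import *
im=r.camera("top");im2=r.camera("side")
Z=dict(wax_bar=38,wood_wedge=44,angle_guide=30,bench_brush=48,yellow_liner=14,green_liner=14,white_liner=14,blue_liner=14,work_rack=16,storage_start=18)
S={}
for n in Z:
  for cam in("top","side"):
    L=r.cut_out(n,cam); S[n,cam]=L
    for d in L[:3]:
        c,s,a=rect(d['region'],Z[n],cam)
        print(n,cam,round(d['score'],2),d['box'],d['region'].sum(),c,s,round(a,1))
pickle.dump((im,im2,S),open('s.pkl','wb'))
cv2.imwrite('pics/crop.png',cv2.resize(im[120:290,220:480],None,fx=3,fy=3,interpolation=cv2.INTER_CUBIC))
E
```

```text
wax_bar top 0.9 [149.1, 207.0, 47.8, 55.3] 1257 [484.7 599.1] [ 58.1 147.3] 53.2
wax_bar top 0.67 [365.2, 199.7, 30.3, 38.6] 633 [516.7  81.1] [103.2  41.7] 28.7
wax_bar side 0.79 [284.0, 259.8, 40.0, 41.2] 906 [513.9  69.7] [123.4  48.5] 29.6
wax_bar side 0.61 [201.2, 163.6, 49.1, 21.6] 767 [477.6 571. ] [ 93.9 162. ] 53.9
wax_bar side 0.41 [311.1, 280.5, 47.7, 45.3] 813 [542.1  -7.2] [94.9 64.1] 34.6
wood_wedge top 0.73 [414.7, 164.5, 38.0, 37.9] 660 [596.7 -49.2] [79.6 53.2] 34.1
wood_wedge side 0.8 [355.0, 291.8, 37.8, 46.6] 1153 [593.2 -63.8] [105.4  52.6] 34.7
angle_guide top 0.56 [392.3, 189.6, 24.7, 26.2] 318 [553.4  22.8] [61.1 35.2] 39.8
angle_guide top 0.46 [417.7, 166.2, 38.5, 35.6] 650 [599.  -54.3] [80.4 53. ] 34.8
angle_guide side 0.85 [321.7, 289.6, 24.1, 18.7] 354 [546.9  11.2] [55.8 38.8] 33.9
bench_brush top 0.68 [337.6, 214.2, 36.5, 47.5] 617 [464.4 147.3] [127.4  30.5] 37.1
bench_brush side 0.75 [248.8, 243.0, 43.9, 42.1] 793 [464.5 132.3] [137.7  44.1] 35.9
yellow_liner top 0.56 [360.4, 204.4, 42.0, 40.9] 408 [494.8  95.6] [103.7  37.6] 45.5
yellow_liner side 0.
[... 557 characters left out ...]
5.1  68.1] 32.3
blue_liner top 0.75 [331.4, 217.2, 44.1, 44.5] 599 [449.1 165.9] [101.6  26. ] 38.4
blue_liner side 0.77 [242.1, 257.7, 54.2, 34.3] 341 [476.2 127.2] [97.7 25.3] 32.1
work_rack top 0.8 [237.0, 146.4, 127.6, 103.7] 5363 [585.6 280. ] [111.9 341.7] 35.5
work_rack side 0.88 [228.2, 198.4, 143.4, 66.7] 3727 [580.2 273.1] [126.8 362. ] 35.0
work_rack side 0.24 [346.4, 307.5, 51.3, 37.0] 580 [596.9 -55.9] [101.4  71.3] 35.5
storage_start top 0.74 [432.6, 155.7, 30.1, 39.8] 380 [627.2 -96.7] [106.7  24.1] 35.1
storage_start side 0.71 [382.3, 311.2, 28.7, 44.6] 573 [628.2 -98.7] [110.3  23. ] 34.0
storage_start side 0.35 [342.6, 305.7, 56.7, 39.4] 476 [596.4 -57. ] [100.7  69.3] 34.3
```

View pics/crop.png

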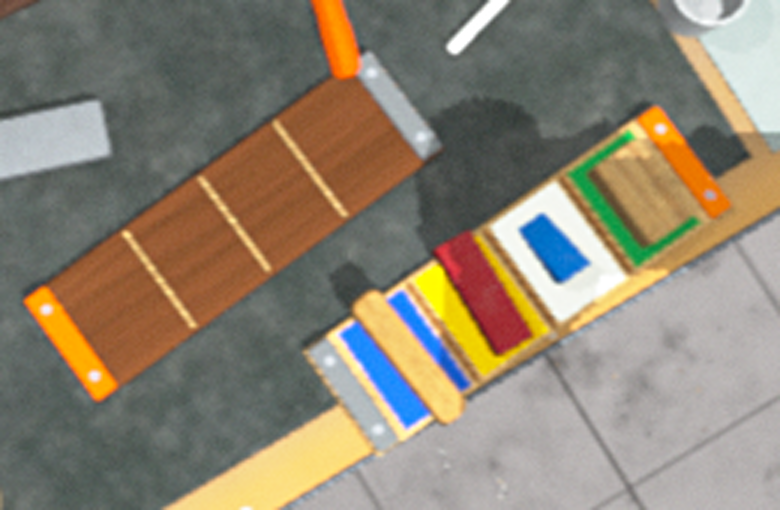

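```bash
cat > fit.py <<'E'
from h import *
from scipy.optimize import minimize
im,im2,S=pickle.load(open('s.pkl','rb'))
def box(w,l,z0,z1): return np.array([[sx*w/2,sy*l/2,z] for sx in(-1,1) for sy in(-1,1) for z in(z0,z1)])
def hull(V,x,y,a,cam,sc=8):
    c,s=np.cos(a),np.sin(a); P=V@np.array([[c,-s,0],[s,c,0],[0,0,1]]).T+[x,y,0]
    uv=np.array([proj(p,cam) for p in P])
    return cv2.convexHull((uv).astype(np.float32))
def soft(h,shape=(420,560),sc=4):
    m=np.zeros((shape[0]*sc,shape[1]*sc),np.uint8)
    cv2.fillConvexPoly(m,np.round((h+0.5)*sc*16).astype(np.int32),1,shift=4)
    return cv2.resize(m.astype(np.float32),(shape[1],shape[0]),interpolation=cv2.INTER_AREA)
def fit(V,x0,masks):
    def cost(p):
        t=0
        for cam,m in masks.items():
            b=soft(hull(V,p[0],p[1],p[2]/100,cam)); t+=np.abs(b-m).sum()/m.sum()
        return t
    best=None
    for k in range(2):
        s=minimize(cost,x0 if best is None else best.x,method='Nelder-Mead',options=dict(initial_simplex=np.array([x0 if best is None else best.x]*4)+np.vstack([np.zeros(3),np.diag([6,6,6])]),xatol=.1,fatol=1e-4,maxiter=60))
        best=s
    return best.x,best.fun
if __name__=="__main__":
    hsv=[cv2.cvtColor(i,cv2.COLOR_BGR2HSV) for i in(im,im2)]
    M={c:S['storage_start',c][0]['region'].astype(np.float32) for c in('top','side')}
    T=[('wood_wedge',box(45,80,14,44),(595,-56)),('wax_bar',box(35,105,14,38),(514,75)),
       ('bench_brush',box(31,129,32,48),(462,140)),('storage_start',box(22,106,12,18),(627,-97)),
       ('white_liner',box(68,100,14,14),(552,13))]
    g=np.array([[sx*15,29.5,z] for sx in(-1,1) for z in(14,41)]+[[sx*15,-29.5,14] for sx in(-1,1)])
    T+= [('angle_guide',g,(550,15)),('angle_guide',g*[1,-1,1],(550,15))]
    for n,V,c0 in T:
        cams={}
        for cam in('top','side'):
            L=S[n,cam]; k=0
            if n=='wax_bar' and cam=='top': k=1
            cams[cam]=L[k]['region'].astype(np.float32)
        for sel in (['top'],['side'],['top','side']):
            p,f=fit(V,np.array([*c0,-95.]),{k:cams[k] for k in sel})
            print(n,sel,p[:2],'yaw(y axis) deg',round(np.degrees(p[2]/100)+90,1),round(f,3))
E
python3 fit.py
```

```text
wood_wedge ['top'] [599.9 -53.1] yaw(y axis) deg 34.5 0.075
wood_wedge ['side'] [601.3 -54. ] yaw(y axis) deg 34.1 0.036Traceback (most recent call last):
  File "fit.py", line 39, in <module>
    p,f=fit(V,np.array([*c0,-95.]),{k:cams[k] for k in sel})
        ~~~^^^^^^^^^^^^^^^^^^^^^^^^^^^^^^^^^^^^^^^^^^^^^^^^^
  File "fit.py", line 21, in fit
    s=minimize(cost,x0 if best is None else best.x,method='Nelder-Mead',options=dict(initial_simplex=np.array([x0 if best is None else best.x]*4)+np.vstack([np.zeros(3),np.diag([6,6,6])]),xatol=.1,fatol=1e-4,maxiter=60))
    res = _minimize_neldermead(fun, x0, args, callback, bounds=bounds,
                               **options)
    fxcc = func(xcc)
    fx = function(np.copy(x), *(wrapper_args + args))
  File "fit.py", line 17, in cost
    b=soft(hull(V,p[0],p[1],p[2]/100,cam)); t+=np.abs(b-m).sum()/m.sum()
           ~~~~^^^^^^^^^^^^^^^^^^^^^^^^^^
  File "fit.py", line 7, in hull
    uv=np.array([proj(p,cam) for p in P])
                 ~~~~^^^^^^^
  File "h.py", line 5, in proj
    c=r.calibration(n);E=np.array(c['extrinsics']);p=E[:3,:3]@np.array(P,float)+E[:3,3]
ValueError: time passes only in moves, steps and waits
```

Run:
```python
from h import *
im,im2,S=pickle.load(open('s.pkl','rb'))
a=cv2.resize(im2[185:360,225:425],None,fx=4,fy=3.4,interpolation=cv2.INTER_CUBIC)
cv2.imwrite('pics/sc.png',a)
m=S['work_rack','top'][0]['region'];b=im.copy();b[m]=b[m]//2+np.array([0,127,0],np.uint8)
b2=im2.copy();m=S['work_rack','side'][0]['region'];b2[m]=b2[m]//2+np.array([0,127,0],np.uint8)
c=np.hstack([b[120:270,220:380],b2[170:320,220:380]])
cv2.imwrite('pics/wm.png',cv2.resize(c,None,fx=2.5,fy=2.5))
```

```text
(no output)
```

View pics/sc.png

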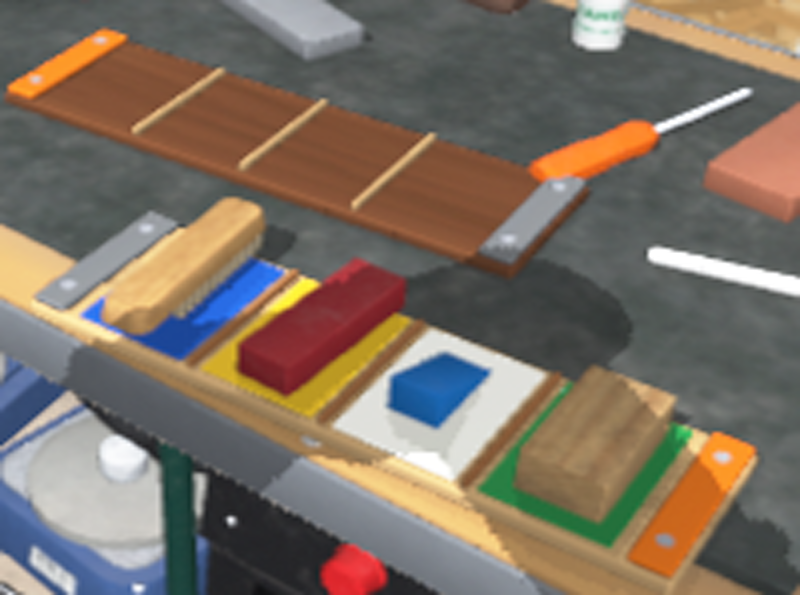

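View pics/wm.png

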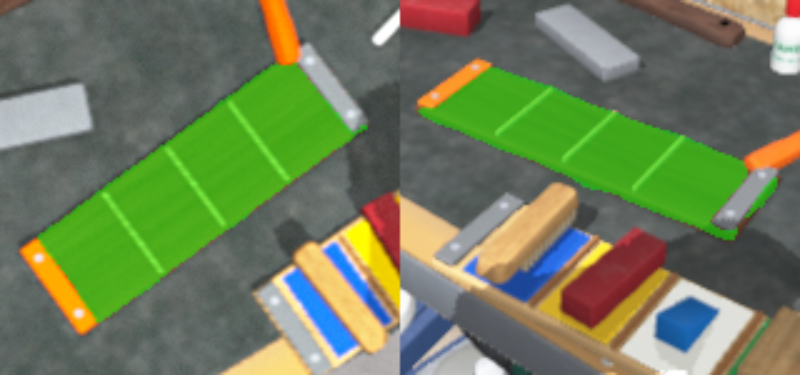

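```bash
sed -i 's/^def proj/_C={}\ndef cal(n):\n    if n not in _C: _C[n]=r.calibration(n)\n    return _C[n]\ndef proj/; s/c=r.calibration(n)/c=cal(n)/' h.py; sed -i 's/def cal(n)/def cal(n)/' h.py; sed -n 1,12p h.py
cat > rack.py <<'E'
from fit import *
import fit as F
out={}
for cam,i in(('top',im),('side',im2)):
    m=S['work_rack',cam][0]['region'].astype(np.uint8)
    hsv=cv2.cvtColor(i,cv2.COLOR_BGR2HSV)
    near=cv2.dilate(m,np.ones((23,23)))>0
    org=(hsv[...,0]>8)&(hsv[...,0]<20)&(hsv[...,1]>180)&(hsv[...,2]>150)
    gry=(hsv[...,1]<40)&(hsv[...,2]>120)
    u=np.zeros(m.shape,bool); box0={'top':((225,240),(335,375)),'side':((222,262),(335,375))}[cam]
    cols=np.arange(560)[None,:]
    u|=org&near&(cols<262); u|=gry&near&(cols>(335))
    if cam=='side': u&=~(( np.arange(420)[:,None]<228)&(cols>330))
    # keep one component attached
    mm=(m>0)|u; mm=cv2.morphologyEx(mm.astype(np.uint8),cv2.MORPH_CLOSE,np.ones((3,3)))
    _,lab,st,_=cv2.connectedComponentsWithStats(mm); mm=(lab==1+np.argmax(st[1:,4])).astype(np.float32)
    out[cam]=mm
    b=i.copy();b[mm>0]=b[mm>0]//2+np.array([0,127,0],np.uint8); out[cam+'v']=b
c=np.hstack([out['topv'][120:270,220:380],out['sidev'][170:320,220:380]])
V=box(110,372,0,18)
for sel in(['top'],['side'],['top','side']):
    p,f=fit(V,np.array([585,278,61.]),{k:out[k] for k in sel}); print(sel,p[:2],np.degrees(p[2]/100),f)
print(proj([585,278,12],'top'))
for cam,o in(('top',(220,120)),('side',(220,170))):pass
cv2.imwrite('pics/wm2.png',cv2.resize(c,None,fx=2.5,fy=2.5))
print('screwdriver end',ray((335,145),12,'top'))
E
python3 fit.py; python3 rack.py
```

```text
import numpy as np,cv2,pickle
from workcell import r
np.set_printoptions(precision=1,suppress=True,linewidth=150)
_C={}
def cal(n):
    if n not in _C: _C[n]=r.calibration(n)
    return _C[n]
def proj(P,n):
    c=cal(n);E=np.array(c['extrinsics']);p=E[:3,:3]@np.array(P,float)+E[:3,3]
    return np.array([c['cx']+c['fx']*p[0]/-p[2], c['cy']+c['fy']*-p[1]/-p[2]])
def ray(uv,z,n):
    c=cal(n);E=np.array(c['extrinsics']);R=E[:3,:3];t=E[:3,3]
wood_wedge ['top'] [599.9 -53.1] yaw(y axis) deg 34.5 0.075
wood_wedge ['side'] [601.3 -54. ] yaw(y axis) deg 34.1 0.036
wood_wedge ['top', 'side'] [601.  -53.9] yaw(y axis) deg 34.4 0.127
wax_bar ['top'] [518.2  80.8] yaw(y axis) deg 29.9 0.095
wax_bar ['side'] [519.4  80.5] yaw(y axis) deg 30.1 0.057
wax_bar ['top', 'side'] [518.5  80.8] yaw(y axis) deg 29.4 0.162
bench_brush ['top'] [464.8 146.2] yaw(y axis) deg 37.1 0.15
bench_brush ['side'] [468.4 142.9] yaw(y axis) deg 36.5 0.147
bench_brush ['top', 'side'] [466.2 145.1] yaw(y axis) deg 37.8 0.387
storage_start ['top'] [628.1 -97.4] yaw(y axis) deg 35.1 0.084
storage_start ['side'] [629.7 -96.
[... 213 characters left out ...]
32.9 0.445
white_liner ['top', 'side'] [553.9  13.4] yaw(y axis) deg 33.1 0.828
angle_guide ['top'] [555.   20.1] yaw(y axis) deg 39.8 0.135
angle_guide ['side'] [551.6  17.3] yaw(y axis) deg 32.2 0.565
angle_guide ['top', 'side'] [555.1  19.8] yaw(y axis) deg 34.9 0.719
angle_guide ['top'] [556.1  20.8] yaw(y axis) deg 32.6 0.06
angle_guide ['side'] [558.2  21. ] yaw(y axis) deg 34.9 0.084
angle_guide ['top', 'side'] [556.5  20.5] yaw(y axis) deg 33.4 0.188
['top'] [581.9 286.9] 35.507630958036906 0.07628314942121506
['side'] [582.  288.1] 35.54508646745226 0.11122804880142212
['top', 'side'] [582. 287.] 35.42802961952463 0.18961329758167267
[300.9 192.9]
screwdriver end [709.1 187.1  12. ]
```

View pics/wm2.png

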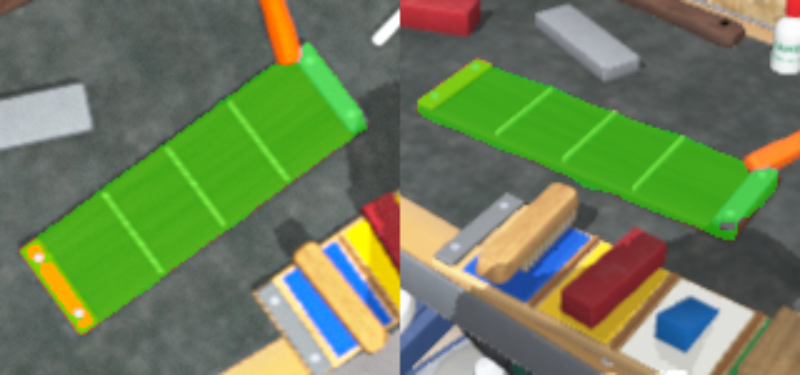

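```bash
cat > ov.py <<'E'
from h import *
import sys
def overlay(cam,img,path,roi,sc,R=(582,287.2,np.radians(35.5)),items=()):
    x0,y0,x1,y1=roi; a=cv2.resize(img[y0:y1,x0:x1],None,fx=sc,fy=sc,interpolation=cv2.INTER_CUBIC)
    def line(P,col):
        q=np.array([(proj(p,cam)+.5-[x0,y0])*sc for p in P]); cv2.polylines(a,[np.round(q).astype(np.int32)],True,col,1,cv2.LINE_AA)
    c,s=np.cos(R[2]),np.sin(R[2]); W=lambda x,y,z:(R[0]+c*x-s*y,R[1]+s*x+c*y,z)
    line([W(u*55,v*186,18) for u,v in((-1,-1),(1,-1),(1,1),(-1,1))],(255,255,0))
    for y in(-80,0,80): line([W(-53,y,18),W(53,y,18)],(255,0,255))
    for x,y,yaw,V in items: pass
    cv2.imwrite(path,a)
if __name__=='__main__':
    im,im2,S=pickle.load(open('s.pkl','rb'))
    overlay('top',im,'pics/o1.png',(225,135,375,260),5)
    overlay('side',im2,'pics/o2.png',(222,185,382,280),5)
    R=(582,287.2,np.radians(35.5));c,s=np.cos(R[2]),np.sin(R[2])
    for y in(120,40,-40,-120): print(y,R[0]-s*y,R[1]+c*y)
E
python3 ov.py
```

```text
120 512.3156453146872 384.8938622027583
40 558.7718817715624 319.76462073425273
-40 605.2281182284376 254.63537926574722
-120 651.6843546853128 189.50613779724168
```

View pics/o1.png

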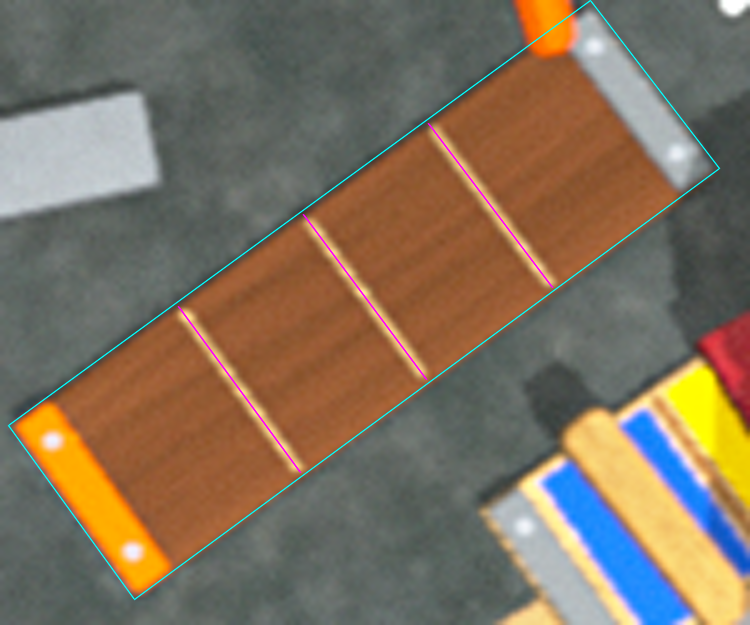

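View pics/o2.png

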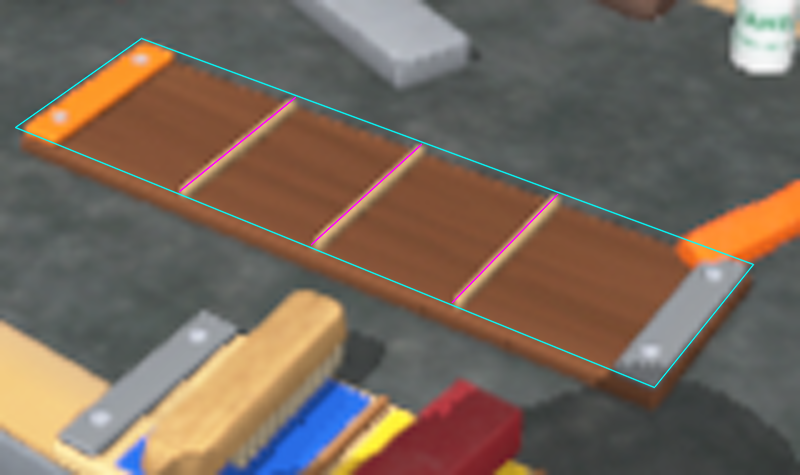

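Run:
```python
from h import *
im,im2,S=pickle.load(open('s.pkl','rb'))
cv2.imwrite('pics/h1.png',cv2.resize(im[70:165,300:370],None,fx=6,fy=6,interpolation=cv2.INTER_NEAREST))
cv2.imwrite('pics/h2.png',cv2.resize(im2[200:255,340:425],None,fx=8,fy=8,interpolation=cv2.INTER_NEAREST))
```

```text
(no output)
```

View pics/h1.png

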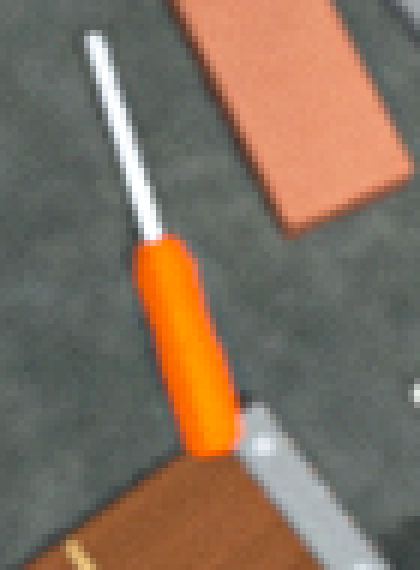

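View pics/h2.png

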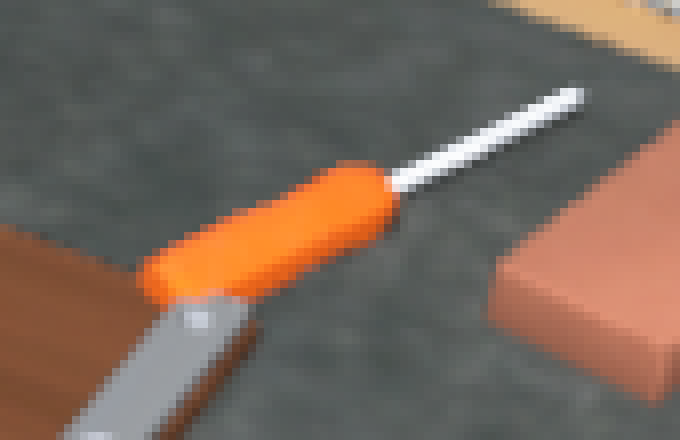

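Run:
```python
from h import *
c,s=np.cos(np.radians(35.5)),np.sin(np.radians(35.5))
def rk(P): d=P[:2]-[582,287.2]; return np.array([c*d[0]+s*d[1],-s*d[0]+c*d[1]])
for z in(5,15,20,25,30,35):
    print(z,'top left/right/mid end',rk(ray((330.5,145),z,'top')),rk(ray((340,144),z,'top')),rk(ray((335.5,146),z,'top')),'side left',rk(ray((357.3,234.5),z,'side')),'side joint of shaft top',rk(ray((389.5,222.5),z,'side')),rk(ray((325,109.5),z,'top')))
```

```text
5 top left/right/mid end [  53.3 -147.4] [  40.7 -168.9] [  43.4 -156.3] side left [  61.5 -145.4] side joint of shaft top [ 156.7 -192.8] [ 138.4 -193.2]
15 top left/right/mid end [  51.9 -145.3] [  39.3 -166.6] [  42.  -154.1] side left [  48.8 -150.2] side joint of shaft top [ 142.4 -196.8] [ 136.2 -190.7]
20 top left/right/mid end [  51.1 -144.3] [  38.6 -165.5] [  41.3 -153. ] side left [  42.4 -152.6] side joint of shaft top [ 135.2 -198.8] [ 135.1 -189.5]
25 top left/right/mid end [  50.4 -143.2] [  37.9 -164.4] [  40.6 -151.9] side left [  36.  -154.9] side joint of shaft top [ 128.1 -200.8] [ 134.  -188.3]
30 top left/right/mid end [  49.6 -142.2] [  37.2 -163.2] [  39.9 -150.8] side left [  29.6 -157.3] side joint of shaft top [ 120.9 -202.8] [ 132.9 -187. ]
35 top left/right/mid end [  48.9 -141.1] [  36.5 -162.1] [  39.2 -149.8] side left [  23.2 -159.7] side joint of shaft top [ 113.8 -204.8] [ 131.8 -185.8]
```

```bash
cat > go.py <<'E'
from h import *
import sys
def go(x,y,z,yaw):
    o=r.observe();p=o['position'];R=o['tool_rot'];yw=np.degrees(np.arctan2(R[1,1],R[0,1]))
    t=np.radians(yaw);d=np.array([x,y,z])-p
    print('clk',round(o['clock'],2),'pos',p,'yaw',round(yw,1),'tilt',R[:,0],'w',round(o['width']*92,1),'F',o['force'])
    print('turn first',round(-np.radians(yaw-yw),3),'then cm x %.2f y %.2f z %.2f'%(-d[2]/10,(d[0]*np.cos(t)+d[1]*np.sin(t))/10,(d[0]*np.sin(t)-d[1]*np.cos(t))/10), 'joints',np.round(o['joints'],2))
go(*map(float,sys.argv[1:5]))
E
python3 go.py 600.5 -53.7 120 34.5
```

```text
clk 1.2 pos [ 201.8 -591.5  245.8] yaw 18.8 tilt [ 0. -0. -1.] w 92.1 F [ 0.2 -0.4 -0.8]
turn first -0.273 then cm x 12.58 y 63.32 z -21.74 joints [ 1.1  0.4  0.   1.6 -0.   1.1 -0.1]
```

Request:
move_arm(plan="70 0 0 0 -0.14; 70 0 0 0 -0.13; 70 0 3.7 -1.3 0; 70 0 3.7 -1.3 0; 70 0 3.7 -1.3 0; 70 0 3.7 -1.3 0; 70 0 3.7 -1.3 0; 70 0 3.7 -1.3 0; 70 0 3.7 -1.3 0; 70 0 3.7 -1.3 0; 70 0 3.7 -1.3 0; 70 0 3.7 -1.3 0", force=25)

```text
clock: 2.4
position: [435.0, -274.3, 246.0]
tool_rot: [[0.0, 0.826, 0.563], [-0.0, 0.563, -0.826], [-1.0, 0.0, 0.001]]
force: [1.1, -0.4, -0.4]
width: 0.7
```

```bash
python3 go.py 600.5 -53.7 120 34.5
```

```text
clk 2.4 pos [ 435.  -274.3  246. ] yaw 34.3 tilt [ 0. -0. -1.] w 64.4 F [ 1.1 -0.4 -0.4]
turn first -0.004 then cm x 12.60 y 26.14 z -8.81 joints [ 0.6  0.3 -0.2  1.8  0.1  1.1 -0.6]
```

Request:
move_arm(plan="70 1 3.7 -1.2 0; 70 1 3.7 -1.2 0; 70 1 3.7 -1.2 0; 70 1 3.7 -1.2 0; 70 1 3.7 -1.2 0; 70 1 3.7 -1.2 0; 70 1 3.5 -1.2 0; 70 3 0 0 0; 70 1.5 0 0 0; 70 0 0 0 0; 70 0 0 0 0")

```text
clock: 3.5
position: [599.3, -61.6, 131.1]
tool_rot: [[-0.0, 0.826, 0.563], [-0.0, 0.563, -0.826], [-1.0, -0.0, 0.0]]
force: [0.2, 0.9, 0.5]
width: 0.702
```

```bash
python3 go.py 600.5 -53.7 41 34.5; python3 -c "
from h import *
cv2.imwrite('pics/a1.png',r.camera('side')[150:400,200:500].repeat(2,0).repeat(2,1))"
```

```text
clk 3.5 pos [599.3 -61.6 131.1] yaw 34.3 tilt [-0. -0. -1.] w 64.6 F [0.2 0.9 0.5]
turn first -0.004 then cm x 9.01 y 0.55 z -0.58 joints [ 0.2  0.5 -0.3  1.7  0.2  0.9 -1.1]
```

View pics/a1.png

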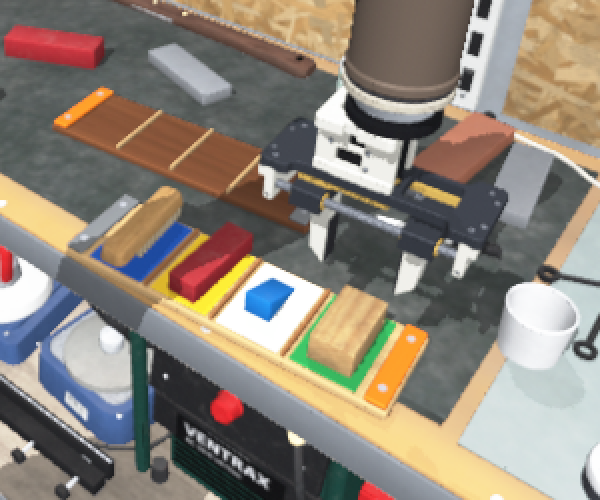

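The gripper hangs open over the block (fingers at about (360,265) and (405,285) in the ×2 crop), aligned with the bay.

Request:
move_arm(plan="70 2 0.55 -0.55 0; 70 3 0 0 0; 70 3 0 0 0; 70 1 0 0 0; 70 0 0 0 0; 45 0 0 0 0; 40 0 0 0 0; 40 0 0 0 0; 40 0 0 0 0; 40 0 0 0 0")

```text
clock: 4.55
position: [601.5, -53.9, 42.2]
tool_rot: [[0.002, 0.826, 0.563], [-0.0, 0.563, -0.826], [-1.0, 0.002, 0.002]]
force: [-1.1, 0.2, 7.9]
width: 0.486
```

```bash
python3 go.py 512.3 384.9 140 35.5; python3 -c "
from h import *
cv2.imwrite('pics/a2.png',r.camera('side')[200:375,300:500].repeat(3,0).repeat(3,1))"
```

```text
clk 4.55 pos [601.5 -53.9  42.2] yaw 34.3 tilt [ 0. -0. -1.] w 44.8 F [-1.1  0.2  7.9]
turn first -0.021 then cm x -9.78 y 18.22 z -40.91 joints [ 0.2  0.6 -0.2  1.8  0.2  0.7 -1.2]
```

View pics/a2.png

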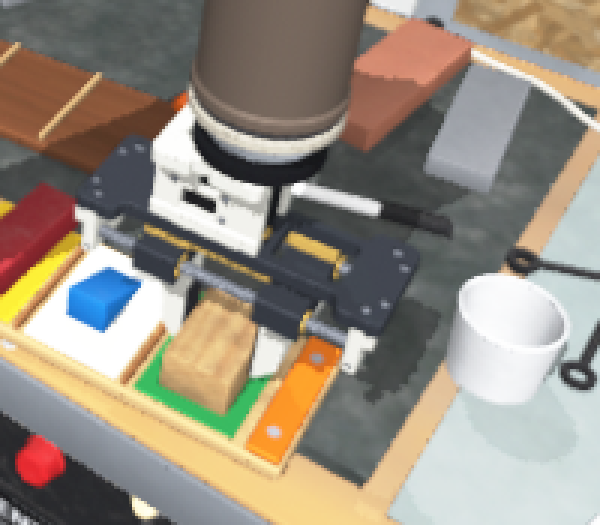

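Request:
move_arm(plan="38 -1.5 0 0 0; 38 -3 0 0 0; 38 -3 0 0 0; 38 -2.5 0 0 -0.02; 38 0 1.5 -3.4 0; 38 0 1.5 -3.4 0; 38 0 1.5 -3.4 0; 38 0 1.5 -3.4 0; 38 0 1.5 -3.4 0; 38 0 1.5 -3.4 0; 38 0 1.5 -3.4 0; 38 0 1.5 -3.4 0; 38 0 1.5 -3.4 0; 38 0 1.5 -3.4 0; 38 0 1.5 -3.4 0; 38 0 1.5 -3.4 0; 38 0 0 0 0; 38 0 0 0 0")

```text
clock: 6.4
position: [509.9, 384.1, 141.5]
tool_rot: [[0.0, 0.813, 0.582], [0.0, 0.582, -0.813], [-1.0, 0.0, -0.0]]
force: [-0.3, -1.0, -0.6]
width: 0.488
```

```bash
python3 go.py 512.3 384.9 39.5 35.5
```

```text
clk 6.4 pos [509.9 384.1 141.5] yaw 35.6 tilt [ 0.  0. -1.] w 44.9 F [-0.3 -1.  -0.6]
turn first 0.001 then cm x 10.20 y 0.25 z 0.07 joints [-0.5  0.6 -0.3  1.6  0.2  1.  -1.9]
```

Request:
move_arm(plan="38 3 0.25 0 0; 38 3 0 0 0; 38 3 0 0 0; 38 0.8 0 0 0; 38 0.3 0 0 0; 38 0 0 0 0; 55 0 0 0 0; 65 0 0 0 0; 70 0 0 0 0; 70 0 0 0 0")

```text
clock: 7.4
position: [512.8, 384.5, 40.1]
tool_rot: [[0.0, 0.815, 0.58], [0.0, 0.58, -0.815], [-1.0, 0.001, 0.0]]
force: [0.1, -0.4, -0.5]
width: 0.696
```

```bash
python3 go.py 512.3 384.9 39.5 35.5
```

```text
clk 7.4 pos [512.8 384.5  40.1] yaw 35.4 tilt [ 0.  0. -1.] w 64.1 F [ 0.1 -0.4 -0.5]
turn first -0.001 then cm x 0.06 y -0.02 z -0.06 joints [-0.6  0.7 -0.3  1.7  0.2  0.8 -1.9]
```

Request:
move_arm(plan="70 -3 0 0 0; 70 -4 0 0 0; 70 -3 0 0 0; 60 0 -1.7 3.4 0.02; 60 0 -1.7 3.4 0; 60 0 -1.7 3.4 0; 60 0 -1.7 3.4 0; 60 0 -1.7 3.4 0; 60 0 -1.7 3.4 0; 60 0 -1.7 3.4 0; 60 0 -1.7 3.4 0; 60 0 -1.7 3.4 0; 60 0 0 0 0; 60 0 0 0 0")

```text
clock: 8.8
position: [559.5, 44.5, 139.8]
tool_rot: [[0.0, 0.827, 0.562], [-0.0, 0.562, -0.827], [-1.0, 0.0, 0.0]]
force: [-0.6, 0.8, -0.4]
width: 0.598
```

```bash
python3 go.py 547.2 14.4 38.2 33.8; python3 -c "
from h import *
a=r.camera('top');b=r.camera('side');pickle.dump((a,b),open('s2.pkl','wb'))
cv2.imwrite('pics/a3.png',np.hstack([a[100:300,200:400],b[150:350,200:400]]).repeat(2,0).repeat(2,1))"
```

```text
clk 8.8 pos [559.5  44.5 139.8] yaw 34.2 tilt [ 0. -0. -1.] w 55.1 F [-0.6  0.8 -0.4]
turn first 0.006 then cm x 10.16 y -2.70 z 1.82 joints [ 0.   0.5 -0.3  1.8  0.2  0.9 -1.3]
```

View pics/a3.png

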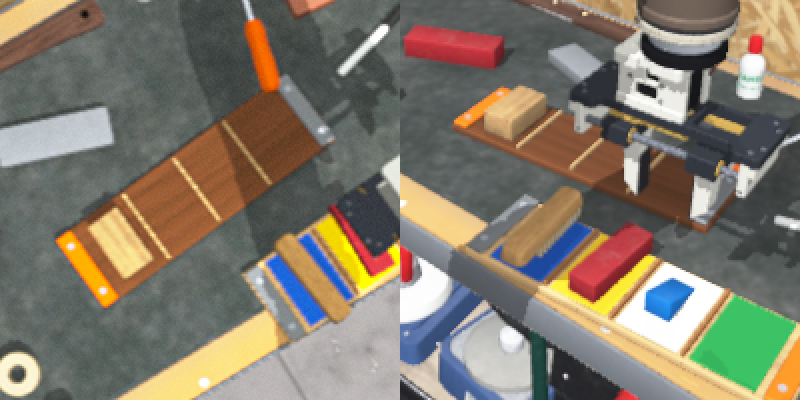

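The block sits centred in work bay 1, at about (260,220) in the top picture. Next is the guide.

Request:
move_arm(plan="55 2 -2.7 1.8 0; 55 3 0 0 0; 55 3 0 0 0; 55 2 0 0 0; 55 0.15 0 0 0; 55 0 0 0 0; 30 0 0 0 0; 25 0 0 0 0; 25 0 0 0 0; 25 0 0 0 0; 25 0 0 0 0")

```text
clock: 10.0
position: [547.6, 15.7, 38.7]
tool_rot: [[0.001, 0.826, 0.564], [0.0, 0.564, -0.826], [-1.0, 0.001, 0.0]]
force: [-1.2, -0.2, 4.1]
width: 0.323
```

```bash
python3 go.py 547.2 14.4 38.2 33.8; python3 -c "
from h import *
b=r.camera('side')
cv2.imwrite('pics/a4.png',b[200:350,270:470].repeat(4,0).repeat(4,1))"
```

```text
clk 10.0 pos [547.6  15.7  38.7] yaw 34.3 tilt [ 0.  0. -1.] w 29.8 F [-1.2 -0.2  4.1]
turn first 0.009 then cm x 0.05 y -0.11 z 0.09 joints [ 0.1  0.6 -0.2  1.9  0.2  0.6 -1.3]
```

View pics/a4.png

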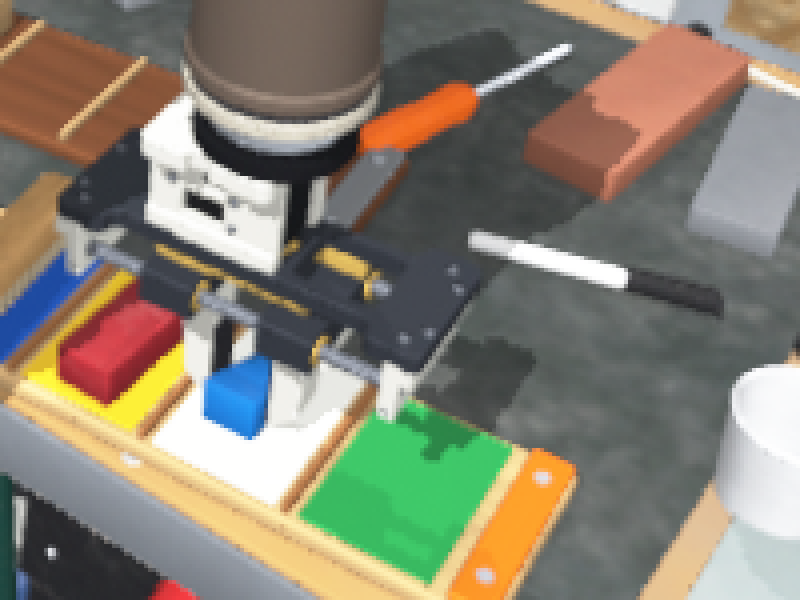

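Request:
move_arm(plan="24 -1.5 0 0 0; 24 -3 0 0 0; 24 -3 0 0 0; 24 -2.5 0 0 -0.02; 24 0 0 0 0; 24 0 0 0 0")

```text
clock: 10.65
position: [547.3, 15.2, 138.3]
tool_rot: [[0.001, 0.815, 0.579], [-0.0, 0.579, -0.815], [-1.0, 0.0, 0.001]]
force: [-0.5, 0.1, -1.0]
width: 0.327
```

```bash
python3 go.py 550.7 314.1 137 35.5; python3 -c "
from h import *
b=r.camera('side')
cv2.imwrite('pics/a5.png',b[150:300,270:470].repeat(4,0).repeat(4,1))"
```

```text
clk 10.65 pos [547.3  15.2 138.3] yaw 35.4 tilt [ 0. -0. -1.] w 30.1 F [-0.5  0.1 -1. ]
turn first -0.002 then cm x 0.13 y 17.64 z -24.13 joints [ 0.1  0.5 -0.3  1.9  0.2  0.8 -1.2]
```

View pics/a5.png

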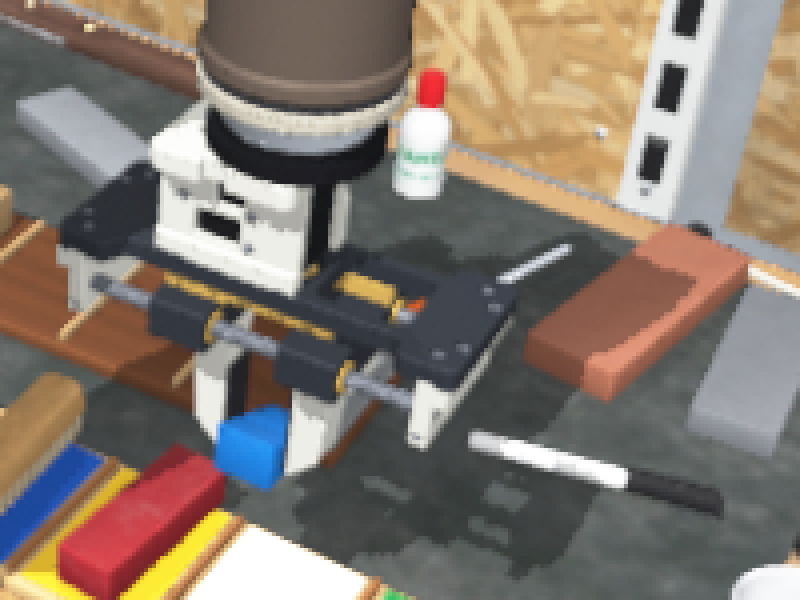

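The guide is held upright, at about (265,445) in the crop.

Request:
move_arm(plan="24 0 2.2 -3 0; 24 0 2.2 -3 0; 24 0 2.2 -3 0; 24 0 2.2 -3 0; 24 0 2.2 -3 0; 24 0 2.2 -3 0; 24 0 2.2 -3 0; 24 0 2.2 -3 0; 24 3 0 0 0; 24 3 0 0 0; 24 2 0 0 0; 24 0 0 0 0; 24 0 0 0 0")

```text
clock: 12.0
position: [550.9, 312.8, 57.4]
tool_rot: [[-0.002, 0.815, 0.58], [-0.001, 0.58, -0.815], [-1.0, -0.002, -0.0]]
force: [0.6, 0.9, 0.4]
width: 0.324
```

```bash
python3 go.py 550.7 314.1 36.9 35.5
```

```text
clk 12.0 pos [550.9 312.8  57.4] yaw 35.5 tilt [-0. -0. -1.] w 29.8 F [0.6 0.9 0.4]
turn first -0.001 then cm x 2.05 y 0.06 z -0.12 joints [-0.4  0.7 -0.3  1.7  0.2  0.8 -1.8]
```

Request:
move_arm(plan="24 1.2 0.05 -0.1 0; 24 0.6 0 0 0; 24 0.2 0 0 0; 24 0 0 0 0; 35 0 0 0 0; 35 0 0 0 0; 35 -0.5 0 0 0; 35 -1 0 0 0; 60 -2 0 0 0; 60 -3 0 0 0; 60 -3 0 0 0; 60 0 0 0 0; 60 0 0 0 0")

```text
clock: 13.3
position: [551.8, 314.5, 134.7]
tool_rot: [[0.002, 0.815, 0.58], [0.001, 0.58, -0.815], [-1.0, 0.002, 0.0]]
force: [-0.3, -0.7, -0.3]
width: 0.592
```

```bash
python3 go.py 518.5 80.6 130 30; python3 -c "
from h import *
b=r.camera('side')
cv2.imwrite('pics/a6.png',b[150:300,220:420].repeat(4,0).repeat(4,1))"
```

```text
clk 13.3 pos [551.8 314.5 134.7] yaw 35.4 tilt [ 0.  0. -1.] w 54.5 F [-0.3 -0.7 -0.3]
turn first 0.095 then cm x 0.47 y -14.58 z 18.59 joints [-0.4  0.6 -0.3  1.6  0.2  0.9 -1.7]
```

View pics/a6.png

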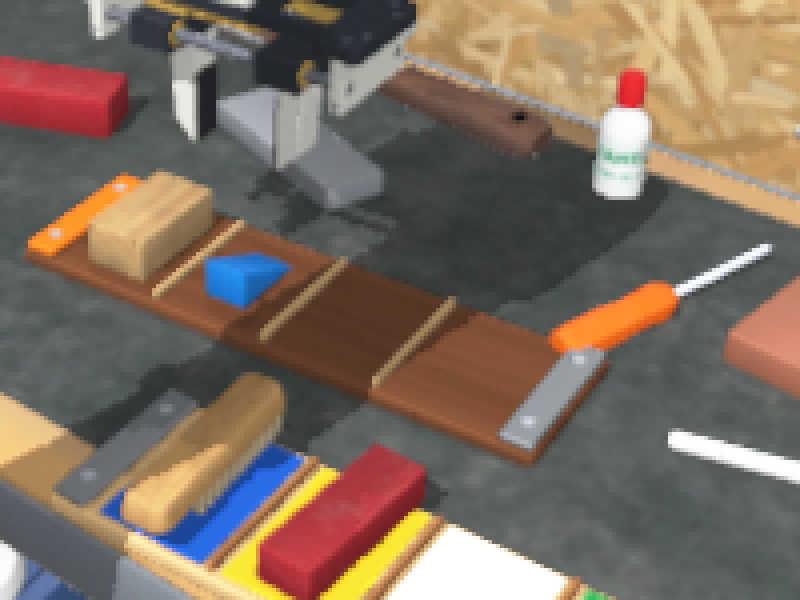

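The guide lies in work bay 2 with its thick end toward the robot. Two things look like the wax bar: the bar at top-view (172,234), 147 mm long, and the one on the yellow mat at (380,219), about 104 mm. The smaller one on the yellow mat fits, as the earlier crop showed.

Request:
move_arm(plan="60 0 0 0 0.095; 60 0 -2.1 2.65 0; 60 0 -2.1 2.65 0; 60 0 -2.1 2.65 0; 60 0 -2.1 2.65 0; 60 0 -2.1 2.65 0; 60 0 -2.1 2.65 0; 60 0 -2.0 2.65 0; 60 2 0 0 0; 60 2 0 0 0; 60 0 0 0 0; 60 0 0 0 0")

```text
clock: 14.55
position: [517.0, 80.6, 92.8]
tool_rot: [[-0.002, 0.866, 0.5], [-0.0, 0.5, -0.866], [-1.0, -0.002, -0.001]]
force: [0.6, -0.2, -0.5]
width: 0.6
```

```bash
python3 go.py 518.6 80.6 39.5 30; python3 -c "
from h import *
b=r.camera('side')
cv2.imwrite('pics/a7.png',b[180:330,220:420].repeat(4,0).repeat(4,1))"
```

```text
clk 14.55 pos [517.   80.6  92.8] yaw 30.0 tilt [-0. -0. -1.] w 55.2 F [ 0.6 -0.2 -0.5]
turn first 0.001 then cm x 5.33 y 0.14 z 0.08 joints [-0.1  0.5 -0.3  2.   0.2  0.7 -1.5]
```

View pics/a7.png

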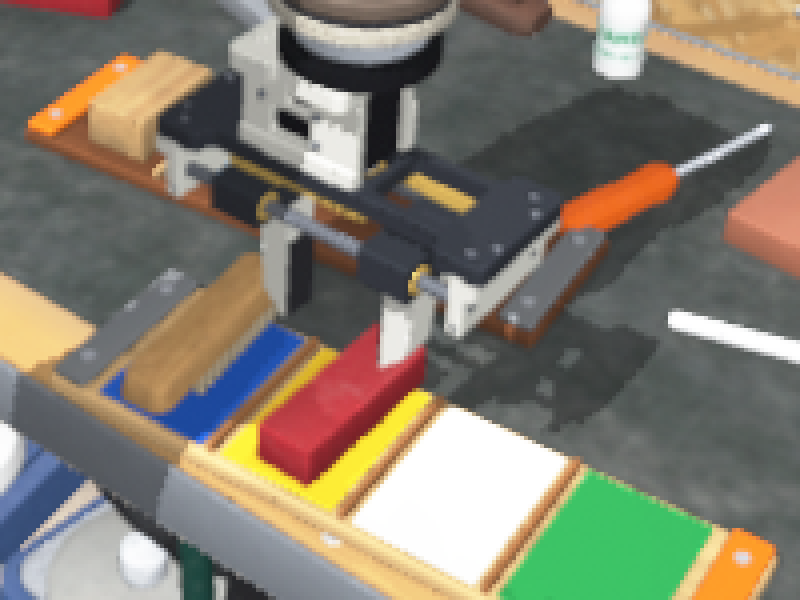

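The jaws straddle the wax bar (at about (340,400)). I'll go down and grip it.

Request:
move_arm(plan="60 2.5 0.1 0.1 0; 60 2.5 0 0 0; 60 0.35 0 0 0; 60 0 0 0 0; 40 0 0 0 0; 30 0 0 0 0; 28 0 0 0 0; 28 0 0 0 0; 28 0 0 0 0")

```text
clock: 15.5
position: [519.6, 80.2, 40.7]
tool_rot: [[0.002, 0.866, 0.5], [0.0, 0.5, -0.866], [-1.0, 0.001, 0.001]]
force: [-0.8, -1.3, 7.6]
width: 0.378
```

```bash
python3 go.py 605.2 254.6 135 35.5
```

```text
clk 15.5 pos [519.6  80.2  40.7] yaw 30.0 tilt [ 0.  0. -1.] w 34.7 F [-0.8 -1.3  7.6]
turn first -0.096 then cm x -9.43 y 17.09 z -9.23 joints [-0.1  0.6 -0.2  2.   0.2  0.6 -1.5]
```

Request:
move_arm(plan="27 -1.5 0 0 0; 27 -3 0 0 0; 27 -3 0 0 0; 27 -2 0 0 0; 27 0 0 0 -0.095; 27 0 2.8 -1.5 0; 27 0 2.8 -1.5 0; 27 0 2.8 -1.5 0; 27 0 2.8 -1.5 0; 27 0 2.8 -1.5 0; 27 0 2.8 -1.5 0; 27 0 0 0 0; 27 3 0 0 0; 27 3 0 0 0; 27 1.5 0 0 0; 27 0 0 0 0; 27 0 0 0 0")

```text
clock: 17.2
position: [603.9, 250.9, 60.4]
tool_rot: [[0.0, 0.815, 0.58], [0.0, 0.58, -0.815], [-1.0, 0.0, -0.0]]
force: [0.1, 0.8, -0.8]
width: 0.382
```

```bash
python3 go.py 605.2 254.6 38.8 35.5
```

```text
clk 17.2 pos [603.9 250.9  60.4] yaw 35.4 tilt [ 0.  0. -1.] w 35.2 F [ 0.1  0.8 -0.8]
turn first -0.001 then cm x 2.16 y 0.32 z -0.22 joints [-0.3  0.7 -0.3  1.7  0.2  0.8 -1.6]
```

Request:
move_arm(plan="27 1.2 0.3 -0.2 0; 27 0.7 0 0 0; 27 0.2 0 0 0; 27 0 0 0 0; 50 0 0 0 0; 55 0 0 0 0; 55 0 0 0 0; 55 -1 0 0 0; 55 -3 0 0 0; 55 -3 0 0 0; 55 -3 0 0 0; 55 0 0 0 0; 55 0 0 0 0")

```text
clock: 18.5
position: [605.4, 254.5, 140.1]
tool_rot: [[0.002, 0.815, 0.58], [0.001, 0.58, -0.815], [-1.0, 0.002, 0.001]]
force: [-0.3, -0.0, -0.5]
width: 0.55
```

```bash
python3 go.py 466 145 130 37; python3 -c "
from h import *
b=r.camera('side')
cv2.imwrite('pics/a8.png',b[150:300,220:420].repeat(4,0).repeat(4,1))"
```

```text
clk 18.5 pos [605.4 254.5 140.1] yaw 35.4 tilt [ 0.  0. -1.] w 50.6 F [-0.3 -0.  -0.5]
turn first -0.027 then cm x 1.01 y -17.72 z 0.35 joints [-0.3  0.6 -0.3  1.6  0.2  1.  -1.6]
```

View pics/a8.png

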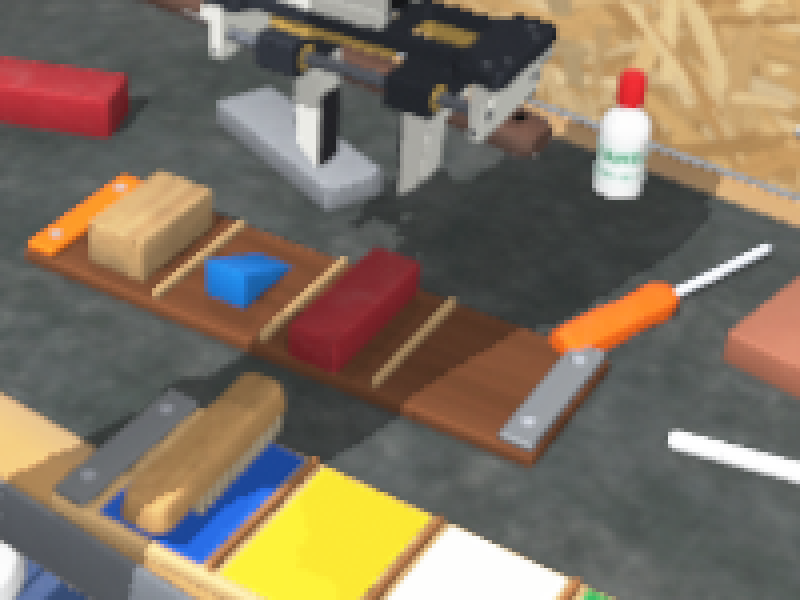

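Wax is centred in work bay 3. Next is the brush.

Request:
move_arm(plan="60 0 0 0 -0.027; 60 0 -3 0.06 0; 60 0 -3 0.06 0; 60 0 -3 0.06 0; 60 0 -3 0.06 0; 60 0 -3 0.06 0; 60 0 -2.7 0.05 0; 60 2 0 0 0; 60 2 0 0 0; 60 1 0 0 0; 60 0 0 0 0; 60 0 0 0 0")

```text
clock: 19.75
position: [465.6, 145.2, 88.7]
tool_rot: [[-0.001, 0.798, 0.602], [-0.0, 0.602, -0.798], [-1.0, -0.001, -0.0]]
force: [0.4, 0.5, 0.6]
width: 0.595
```

```bash
python3 go.py 466.3 144.8 41 37; python3 -c "
from h import *
b=r.camera('side');a=r.camera('top')
cv2.imwrite('pics/a9.png',np.hstack([b[180:330,200:350],a[150:300,280:430]]).repeat(2.5.__int__(),0).repeat(2,1))"
```

```text
clk 19.75 pos [465.6 145.2  88.7] yaw 37.0 tilt [-0. -0. -1.] w 54.8 F [0.4 0.5 0.6]
turn first 0.001 then cm x 4.77 y 0.03 z 0.07 joints [-0.2  0.4 -0.3  2.   0.2  0.7 -1.6]
```

View pics/a9.png

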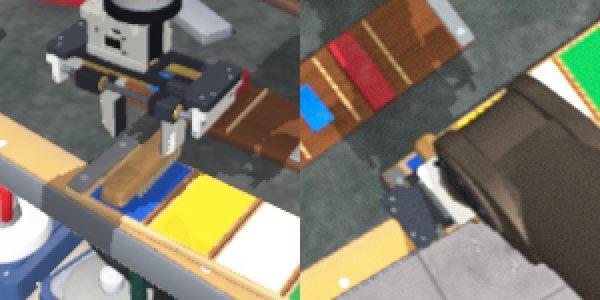

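The jaws straddle the brush back (at about (140,175) in the left half).

Request:
move_arm(plan="60 2.5 0 0.05 0; 60 2 0 0 0; 60 0.25 0 0 0; 60 0 0 0 0; 40 0 0 0 0; 28 0 0 0 0; 24 0 0 0 0; 24 0 0 0 0; 24 0 0 0 0")

```text
clock: 20.75
position: [466.4, 144.6, 41.8]
tool_rot: [[0.001, 0.799, 0.602], [0.0, 0.602, -0.799], [-1.0, 0.001, 0.0]]
force: [-1.0, -0.3, 6.3]
width: 0.327
```

```bash
python3 go.py 466.3 144.8 41 37; python3 -c "
from h import *
b=r.camera('side');
cv2.imwrite('pics/a10.png',b[180:330,200:350].repeat(4,0).repeat(4,1))"
```

```text
clk 20.75 pos [466.4 144.6  41.8] yaw 37.0 tilt [ 0.  0. -1.] w 30.1 F [-1.  -0.3  6.3]
turn first -0.0 then cm x 0.08 y 0.00 z -0.02 joints [-0.2  0.5 -0.3  2.1  0.3  0.6 -1.6]
```

View pics/a10.png

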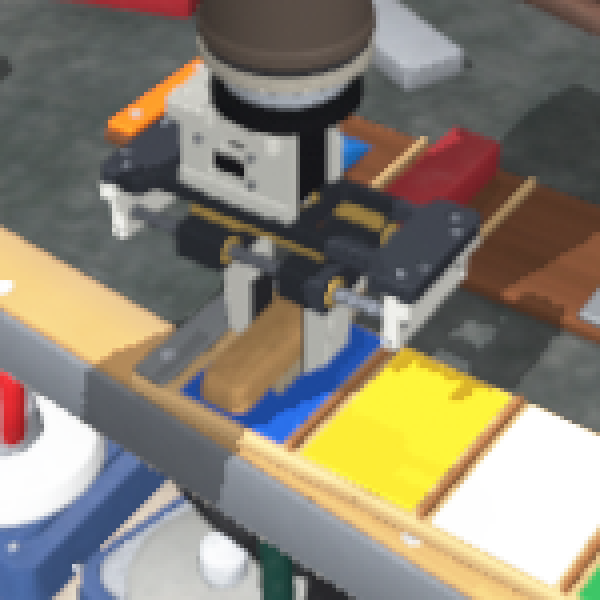

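Request:
move_arm(plan="22 -1.5 0 0 0; 22 -3 0 0 0; 22 -3 0 0 0; 22 -2 0 0 0; 22 0 0 0 0.026; 22 0 2.85 1.1 0; 22 0 2.85 1.1 0; 22 0 2.85 1.1 0; 22 0 2.85 1.1 0; 22 0 2.85 1.1 0; 22 0 2.85 1.1 0; 22 0 0 0 0; 22 3 0 0 0; 22 2 0 0 0; 22 0 0 0 0; 22 0 0 0 0")

```text
clock: 22.4
position: [642.7, 190.0, 85.7]
tool_rot: [[-0.002, 0.814, 0.581], [-0.001, 0.581, -0.814], [-1.0, -0.002, -0.0]]
force: [0.7, 0.8, -1.0]
width: 0.331
```

```bash
python3 go.py 645.3 189.9 40 35.5; python3 -c "
from h import *
b=r.camera('side');
cv2.imwrite('pics/a11.png',b[150:300,230:430].repeat(4,0).repeat(4,1))"
```

```text
clk 22.4 pos [642.7 190.   85.7] yaw 35.5 tilt [-0. -0. -1.] w 30.4 F [ 0.7  0.8 -1. ]
turn first -0.0 then cm x 4.57 y 0.21 z 0.16 joints [-0.2  0.7 -0.3  1.6  0.2  0.9 -1.5]
```

View pics/a11.png

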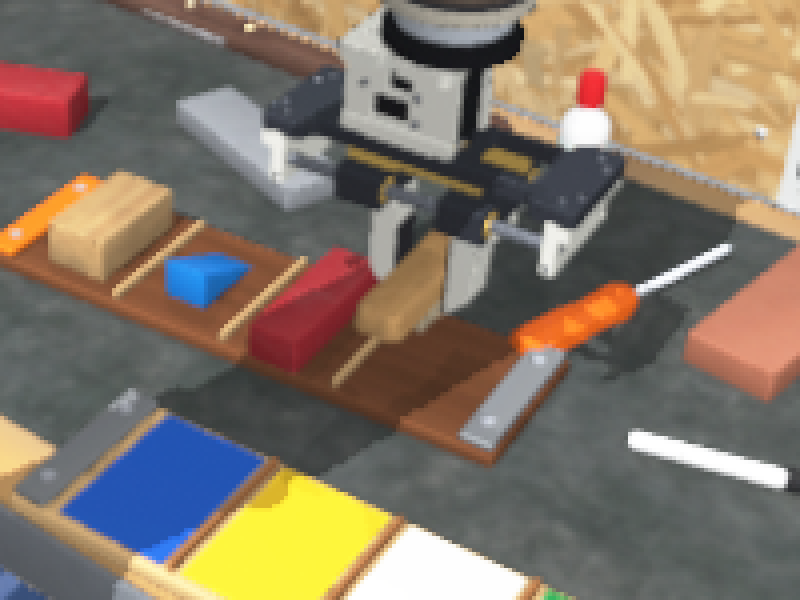

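Request:
move_arm(plan="22 2 0.2 0.15 0; 22 1.7 0 0 0; 22 0.6 0 0 0; 22 0.2 0 0 0; 22 0 0 0 0")

```text
clock: 22.95
position: [646.0, 190.2, 41.4]
tool_rot: [[-0.0, 0.814, 0.581], [0.0, 0.581, -0.814], [-1.0, -0.0, -0.0]]
force: [-0.2, -0.1, 0.3]
width: 0.329
```

```bash
python3 go.py 645.3 189.9 39.8 35.5
```

```text
clk 22.95 pos [646.  190.2  41.4] yaw 35.5 tilt [-0.  0. -1.] w 30.3 F [-0.2 -0.1  0.3]
turn first 0.0 then cm x 0.16 y -0.07 z -0.02 joints [-0.2  0.7 -0.3  1.6  0.2  0.8 -1.5]
```

Request:
move_arm(plan="22 0.12 0 0 0; 22 0 0 0 0; 40 0 0 0 0; 48 0 0 0 0; 48 0 0 0 0; 48 0 0 0 0; 48 -1.5 0 0 0; 48 -3 0 0 0; 48 -3 0 0 0; 48 -3 0 0 0; 48 0 -3 4 0; 48 0 -3 4 0; 48 0 -3 4 0; 48 0 -3 4 0; 48 0 -3 4 0; 48 0 -3 4 0; 48 0 -3 4 0; 48 0 0 0 0; 48 0 0 0 0")

```text
clock: 24.85
position: [637.5, -162.0, 146.0]
tool_rot: [[0.001, 0.816, 0.578], [-0.001, 0.578, -0.816], [-1.0, 0.0, 0.001]]
force: [0.1, 1.2, 0.3]
width: 0.479
```

```bash
cat > fin.py <<'E'
from fit import *
c,s=np.cos(np.radians(35.5)),np.sin(np.radians(35.5))
def rk(P): d=np.array(P[:2])-[582,287.2]; return np.array([c*d[0]+s*d[1],-s*d[0]+c*d[1]])
T={'top':r.camera('top'),'side':r.camera('side')}
g=np.array([[sx*15,-29.5,z] for sx in(-1,1) for z in(12,39)]+[[sx*15,29.5,12] for sx in(-1,1)])
Vs={'wood_wedge':(box(45,80,12,42),(512,385)),'angle_guide':(g,(559,320)),'wax_bar':(box(35,105,12,36),(605,255)),'bench_brush':(box(31,129,30,46),(646,190))}
for n,(V,c0) in Vs.items():
    for cam in('top','side'):
        L=[d for d in r.cut_out(n,cam)]
        u=proj([*c0,25],cam)
        L=[d for d in L if abs(d['box'][0]+d['box'][2]/2-u[0])<10 and abs(d['box'][1]+d['box'][3]/2-u[1])<10]
        if not L: print(n,cam,'none'); continue
        p,f=fit(V,np.array([*c0,-94.5]),{cam:L[0]['region'].astype(np.float32)})
        print(n,cam,round(L[0]['score'],2),'rack xy',rk(p),'yaw rel',round(np.degrees(p[2]/100)+90-35.5,1),round(f,2))
b=np.hstack([T['top'][130:260,225:375],T['side'][180:310,225:375]])
cv2.imwrite('pics/fin.png',cv2.resize(b,None,fx=2.6,fy=2.6,interpolation=cv2.INTER_CUBIC))
E
python3 fin.py; python3 go.py 500 0 200 35
```

```text
wood_wedge top 0.63 rack xy [ -0.8 120. ] yaw rel 0.2 0.15
wood_wedge side 0.82 rack xy [  1.7 121. ] yaw rel 1.9 0.09
angle_guide top 0.72 rack xy [ 0.9 40.8] yaw rel -0.7 0.09
angle_guide side 0.6 rack xy [ 2.1 42.6] yaw rel 1.2 0.07
wax_bar top 0.65 rack xy [ -2.  -37.9] yaw rel 0.5 0.07
wax_bar side 0.73 rack xy [  0.6 -38.1] yaw rel 2.0 0.16
bench_brush top none
bench_brush side 0.79 rack xy [  -4.3 -118.2] yaw rel -0.3 0.16
clk 25.35 pos [ 637.8 -159.2  145.1] yaw 35.6 tilt [-0.  0. -1.] w 44.3 F [ 0.3  0.5 -1.3]
turn first 0.01 then cm x -5.49 y -2.15 z -20.94 joints [ 0.3  0.6 -0.3  1.6  0.2  1.  -0.9]
```

View pics/fin.png

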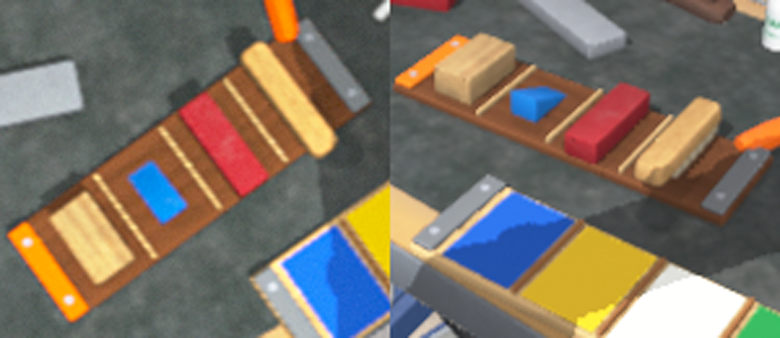

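All four pieces lie centred in their bays: block at (90,238), guide at (157,192), wax at (222,145) and brush at (288,98) in the left half. The arm is clear.

```bash
python3 -c "
from workcell import r
print(r.finish_job())"
```

```text
the job is handed in; nothing more can be done
None
```

I moved the four pieces to the work rack in order from the orange strip and handed the job in: block in bay 1, guide in bay 2, wax in bay 3, brush in bay 4. It took about 25 s of the 83 s allowed. I left the larger red bar, the wax look-alike, alone.

My last checks fitted each piece's outline in the camera pictures. All four are within 5 mm of bay centre and 2° of the bay direction, and they look flat. The brush lies on its bristles and the arm is clear of everything.

- **Brush:** The network did not find it in the final top picture. Its position comes from the side camera alone, and the top picture agrees by eye. I set it about 4 mm off centre in both directions on purpose, to clear the screwdriver handle at the far corner of that bay.
- **Camera disagreement:** For the other three, the top and side cameras differed by up to 2.6 mm, well inside the tolerances.
- **Forces:** The highest wrist reading I saw at the end of a move was about 8 N, as the jaws closed on the block and the wax.

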